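# Clamp a sample board in the draw-down jig

## Robot

A 6-joint arm with a two-finger parallel gripper is mounted at the origin on the work surface; the furniture and walls round the work are solid. World frame = base frame: x ahead of the robot, y to its left, z up, the work surface at z = 0. Lengths are in m, angles in rad, forces in N, time in s.
With the tool pointing down it reaches from about 0.25 to 0.725 m from the base axis. Payload 4 kg.
Tool frame: the origin (TCP) lies at the very end of the fingers, on their centre line; the grasp point (between the pads) lies 19 mm behind it (bot.pinch_z is the distance from the TCP to the grasp point, in m); z points along the fingers, x is the direction in which the jaws open and shut, and the axes are right-handed (so a half turn about z gives the same grasp; the last joint's range is limited). The gripper opens to 85 mm and grips with 20 to 120 N. Pads are 22 mm wide; open, the fingers measure 114 mm over their backs; the gripper's body (76 mm by 85 mm) begins 54 mm behind the grasp point. The pads swing forward as they close: fully open they stand 13 mm farther back than shut.
Start: joints at [-1.156, 0.241, 0.005, 1.335, 0, 1.571], TCP at [0.202, -0.458, 0.231] pointing down, gripper open.
Joint ranges: [-2.72, 2.72], [-1.05, 1.87], [-1.09, 1.28], [-1.99, 2.15], [-1.42, 1.44], [-3.14, 3.14]. Speed limits (rad/s): [2.79, 2.79, 3.14, 3.14, 3.14, 3.14].

## Interface

Orientations are given as a unit quaternion [x, y, z, w].
In Python, from workcell import bot gives the robot as it stands. The module is installed in compiled form; this text tells all that it offers.
- The arm moves only by the shell command python3 -m inch 'ROWS'. ROWS is JSON, a list of rows, each a list of 7 numbers: the shift along the tool's x, y, z scaled (see below), then the turn, a rotation vector about the tool's x, y, z scaled (see below), then the gripper command: -1 is fully open, 1 is shut, values between are in proportion. In form: [[x, y, z, wx, wy, wz, gripper], ...]. A call has exactly 8 rows; each row shifts and turns the commanded pose from where the row before left it, along the tool's axes as they then stand; what a row does not reach is not made up. The controller multiplies each number of a shift by 2.5 cm and each number of a turn by 180 degrees. A row lasts 1/10 s, in which the tool goes at most 50 mm and 8.59 degrees, less where a joint would pass 70% of its speed; a pose out of reach is approached as far as the arm can. A call with a number of a shift or a turn outside -1 to 1 is refused whole. A call with a gripper value outside its range is refused whole. The fingers move at their own pace and stop on an object; the grip force is fixed at half the most. Time passes only in rows, so rows that do not move let the fingers close, or fill a call up. It gives the time, the measured TCP pose, the force and the opening at its end, in the units of the state.
- bot.get_obs(): the state, without advancing time (a new reading comes with each control period).
- bot.camera(name): name is "side" or "top" or "wrist"; returns (picture, depth): 400x640x3 uint8, blue, green, red; 400x640 float32, m along the optical axis (not along the pixel's ray), 0 where there is no reading.
- bot.get_calibration(name): a dict with "vfov" (degrees; the focal length in pixels is half the picture's height over the tangent of half this angle, whatever the lens; pixels are square), "cx", "cy" (the principal point, pixels), "R" (3x3) and "t" (3): a world point X has camera coordinates R X + t. Camera axes: x right, y down, z forward; pixel columns grow to the right and rows downward; lengths in m; the calibration is good to about 2 mm. A picture is of the moment at which its call begins: read the wrist's pose just before it. get_calibration takes no time and is no camera call; for the wrist camera it gives the pose at the moment of the call.
- bot.job_done(): hands the job in, once; it reports no verdict.
The state is a dict: "clock": time; "joint_pos": joint angles; "joint_vel": joint speeds; "tau": joint torques, N m; "eef_pos": TCP position; "tool_rot": TCP orientation; "ft_force": force on the tool from outside, world axes, zero at the start; "ft_torque": the same for the moment, N m; "grip_width": finger opening in m.
Only numpy, scipy, OpenCV 4.12 (cv2) and the standard library are available. Lean on these libraries where they do the work, as an engineer would, in place of code of your own. Each camera call takes 0.05 s, during which the arm holds its last target.

## Task

Get the primed sample board ready for a draw-down: lay it flat on the bed of the draw-down jig, slide its bare wooden end under the open clamp bar until it sits firmly but gently home and square against the end stop, then push the red weighted handle over past upright so that it drops over to the back and the bar clamps the board there. Leave everything else on the bench where it is.

Things in the scene. Friction and masses are not known exactly. Their poses are not given: they have to be found in the camera images.
- jig: Draw-down jig, fixed: grey aluminium bed 270x180 mm, top 16 mm above the bench. Origin on the bench, x toward the clamp end, bed from x -120 to +150. Dark cheeks at y +-83, 82 mm high; between them the clamp bar, front edge at x +68, rear +92, its underside 15 mm above the bed when open (room for the board), and it comes down with the handle. Cam shaft above it at x +80.
- end_stop: End stop behind the clamp bar: dark rail 130 mm wide, 12 mm high; axes as the jig's, origin on the bed at the foot of the rail's front (-x) face, at jig x +112, y 0. In front of it a 6 mm steel plate, 7 mm high, set out 0 to 8 mm by two screws (setting not measured: feel for it), so its face, which the board meets, lies at x -6 to -14. Press with some 4 to 10 N; over 15 N bruises the board.
- board: Loose wooden sample board 160x60x8 mm, 80 g, lying flat with its white primed face up. Origin: centre of the underside, x along its length toward the bare wooden end (46 mm left bare), which goes under the clamp bar. Grip it across its 60 mm width behind the middle (x 0 to -40), or on the bed push it from its tail.
- board_nose (a point): Middle of the end face of the board's bare wooden end, at board x +80, half way up its 8 mm thickness.
- handle (a joint): Handle angle, rad: 0 open (resting, leaning 0.4 rad from upright to -x of the jig, toward the robot), 0.4 upright, 1.7 fully over to the back (+x), bar down. Its weight (0.7 kg) holds it at either end: push about 4 N along jig +x at the head to start it, less toward upright; past upright it falls over by itself in about 1 s. Do not force it over 25 N.
- handle_head (a point): Centre of the handle's red cylindrical head (40 mm diameter, 44 mm long along the handle), 82 mm from the hinge axis. Above the hinge is first a 10 mm steel bar, the head runs from 60 to 104 mm. Push the head from its robot-side face with the closed fingers; it moves with the handle.
- handle_axis (a point): Point on the handle's hinge axis (along the jig's y) in the handle's plane: jig x +80, y +112, 64 mm above the bench.
- applicator: Bystander: steel film applicator, a rectangular frame 48x80x26 mm. Origin: centre of underside.
- chips: Bystander: slim grey-green carton of colour chips, 180x42x20 mm, lying beside the board. Origin: centre of underside.
- pot_red: Bystander: red colour tester pot, 49 mm diameter, 60 mm high. Origin: centre of underside.
- pot_orange: Bystander: orange tester pot with black lid, 49 mm diameter, 60 mm high. Origin: centre of underside.
- stick: Bystander: wooden stir stick, about 200 mm long, flat on the bench. Origin: centre of underside.
- tin_green: Bystander: small green paint tin, 68 mm diameter, 62 mm high. Origin: centre of underside.

How it is judged:
On the way:
1. with the handle still open, the board lies flat on the bed and is pressed home: its bare end bears on the end stop (contact force between board and end_stop above 3 N and value of joint handle below 0.2 rad and z of board in the frame of jig below 0.019 m and angle between the x axis of board and the x axis of jig, either way round below 0.06 rad), for 0.2 s.
At the end, for the whole second after the job is handed in: the handle lies fully over (above 1.5 rad), the board lies flat on the bed, still home: its bare end where the end stop's plate can stand (4.5 to 15.5 mm before the rail), square to the jig within 0.06 rad, within 20 mm of the bed's centre line, at rest (value of joint handle above 1.5 rad and x of board_nose in the frame of end_stop between -0.0155 and -0.0045 m and y of board in the frame of jig between -0.02 and 0.02 m and z of board in the frame of jig between 0.014 and 0.018 m and angle between the x axis of board and the x axis of jig, either way round below 0.06 rad and linear speed of board below 0.01 m/s); the robot touches nothing.
It fails at once if the board is rammed on the end stop with over 15 N (contact force between board and end_stop above 15 N).
It fails at once if the handle is forced with over 25 N (contact force between the fingers and handle above 25 N).
It fails at once if a bystander is moved by more than 20 mm (distance of any of applicator, chips, pot_red, pot_orange, stick, tin_green from where it was at the start of the episode above 0.02 m).
It also fails if it takes over 58 s, if anything falls off the work surface, if the arm or the gripper's body presses on something with over 40 N, if the wrist force passes 120 N, or if a joint passes its speed limit or range.

## Working session

There is one attempt and no reset: what is moved stays moved. The work goes in short steps, Python scripts to look and compute and a shell command to move; the robot and the scene stay as the last step left them, time stands still between calls to the robot, and variables do not carry over. Pictures are saved under pics/ and viewed, and the job is handed in when it is done.

```bash
mkdir -p pics; ls
python3 - <<'E'
from workcell import bot
import cv2,numpy as np
o=bot.get_obs();print(o)
for n in ("top","side","wrist"):
    c=bot.get_calibration(n);p,d=bot.camera(n)
    print(n,c)
    cv2.imwrite(f"pics/{n}0.png",p);np.save(f"pics/{n}0.npy",d)
E
```

```text
pics
{'clock': 0.0, 'joint_pos': array([-1.15600034e+00,  2.41435219e-01,  3.73982639e-03,  1.33520494e+00,
        8.09972131e-06,  1.57078593e+00]), 'joint_vel': array([ 0.00016214, -0.00024453,  0.00150696, -0.00049972,  0.00016045,
        0.0007358 ]), 'tau': array([-1.09034907e-03, -3.72309530e+01,  2.52412963e+01,  1.68753677e-02,
       -7.84293411e-05, -1.09449994e-05]), 'eef_pos': array([ 0.20125116, -0.45702442,  0.23040781]), 'tool_rot': array([ 8.37559306e-01, -5.46345405e-01, -8.78896963e-04, -5.78158589e-04]), 'ft_force': array([-0.34142969, -0.64491622,  0.38455667]), 'ft_torque': array([ 0.04878792,  0.03233974, -0.0364361 ]), 'grip_width': 0.08562742044843553}
top {'vfov': 48.32533695819597, 'cx': 332.9701444472919, 'cy': 208.28828271555835, 'R': array([[ 0.01142134, -0.9999326 , -0.00208524],
       [-0.99558654, -0.01117738, -0.09317994],
       [ 0.09315035,  0.00314027, -0.9956471 ]]), 't': array([0.02966578, 0.56803355, 1.29467579])}
side {'vfov': 54.96267932826099, 'cx': 315.548888804899, 'cy': 195.29161352634827, 'R': array([[-0.87270785, -0.48823115, -0.00336919],
       [-0.29853414,  0.53906149, -0.78758497],
       [ 0.38633972, -0.68632576, -0.61619686]]), 't': array([0.47731015, 0.23887006, 0.96770085])}
wrist {'vfov': 61.367572306990425, 'cx': 322.05519769659617, 'cy': 196.8167037666136, 'R': array([[ 0.4028643 , -0.91525845, -0.00152424],
       [-0.88363429, -0.38937738,  0.25995324],
       [-0.23851791, -0.10337901, -0.96562   ]]), 't': array([-0.4994505 , -0.03399806,  0.37913038])}
```

View pics/top0.png

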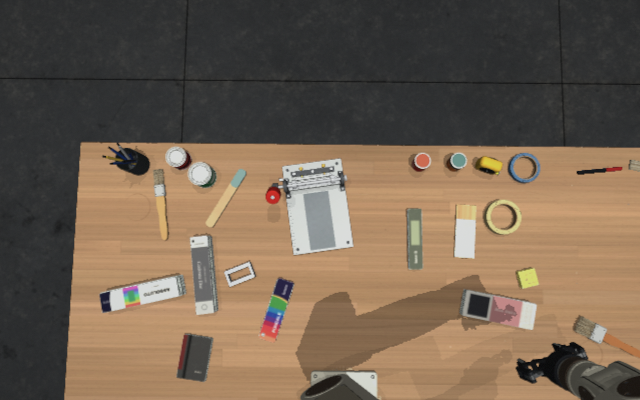

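View pics/side0.png

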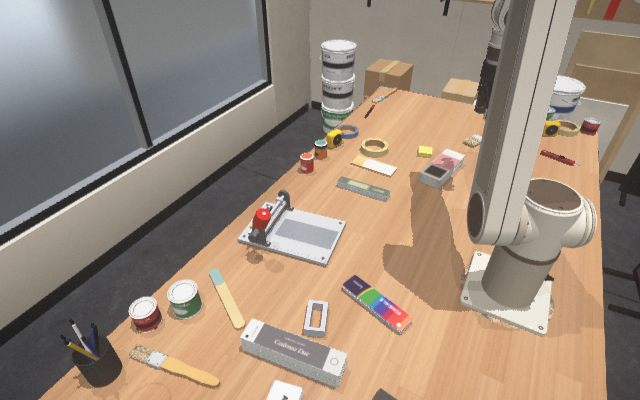

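View pics/wrist0.png

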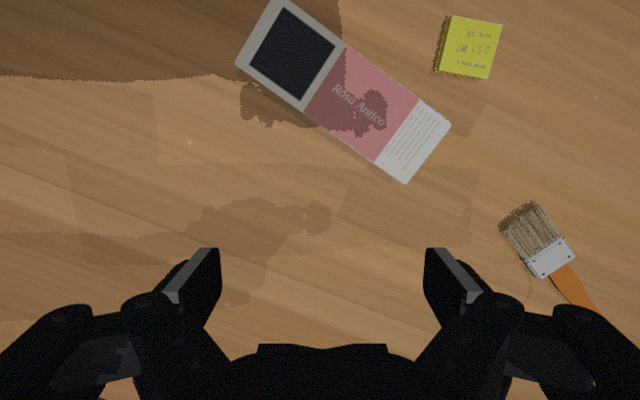

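The top view shows the jig near (318,205) and the red head at (273,195). The board is at (466,232) with its bare end up the picture, and the chips are at (414,238). Next I measure these.

```bash
cat > h.py <<'E'
import numpy as np,cv2
from workcell import bot
def ray(c,uv,z,h=400):
    f=h/2/np.tan(np.radians(c['vfov'])/2)
    uv=np.atleast_2d(np.asarray(uv,float))
    d=np.c_[(uv[:,0]-c['cx'])/f,(uv[:,1]-c['cy'])/f,np.ones(len(uv))]@c['R']
    o=-c['R'].T@c['t']
    return o+d*((z-o[2])/d[:,2])[:,None]
def proj(c,X,h=400):
    f=h/2/np.tan(np.radians(c['vfov'])/2)
    p=np.atleast_2d(X)@c['R'].T+c['t']
    return np.c_[c['cx']+f*p[:,0]/p[:,2],c['cy']+f*p[:,1]/p[:,2]]
def pts(c,d,uv,h=400):
    f=h/2/np.tan(np.radians(c['vfov'])/2)
    z=np.array([d[int(v),int(u)] for u,v in uv])
    p=np.c_[(uv[:,0]-c['cx'])/f*z,(uv[:,1]-c['cy'])/f*z,z]
    return (p-c['t'])@c['R']
E
python3 - <<'E'
from h import *
im=cv2.imread('pics/top0.png');d=np.load('pics/top0.npy');c=bot.get_calibration('top')
cv2.imwrite('pics/topc.png',cv2.resize(im[140:280,260:500],None,fx=3.3,fy=3.3,interpolation=cv2.INTER_CUBIC))
hsv=cv2.cvtColor(im,cv2.COLOR_BGR2HSV)
print(hsv[232,466],hsv[211,466],hsv[230,440],hsv[230,490],hsv[210,490])
# bed: low saturation
m=((hsv[...,1]<45)&(hsv[...,2]>120)).astype(np.uint8)
n,l,s,ce=cv2.connectedComponentsWithStats(m)
for i in range(1,n):
    if s[i,4]>150:
        r=cv2.minAreaRect(np.argwhere(l==i)[:,::-1].astype(np.float32)); print(s[i],ce[i],r)
print(d[232,466],d[232,440])
ii=np.argwhere((hsv[...,0]<8)&(hsv[...,1]>180)&(hsv[...,2]>80));ii=ii[(ii[:,1]>260)&(ii[:,1]<290)&(ii[:,0]<215)]
P=pts(c,d,ii[:,::-1]);print('head px',ii.mean(0),'surf pts',P.mean(0),P.min(0),P.max(0))
E
```

```text
[ 60   1 219] [ 21 100 216] [ 15 106 193] [ 17 105 114] [ 27  86 210]
[166 147  20  20 328] [175.45426829 156.48780488] ((175.5, 156.5), (19.0, 19.0), 90.0)
[ 279  158   75   97 5013] [317.26890086 208.50169559] ((315.1300048828125, 206.41000366210938), (89.66114044189453, 64.06387329101562), 81.8698959350586)
[188 162  24  24 433] [199.32332564 173.27251732] ((199.50001525878906, 173.0), (21.920310974121094, 23.33452033996582), 45.0)
[454 219  22  40 775] [464.68645161 238.24903226] ((464.6594543457031, 238.33302307128906), (20.28518295288086, 38.57225799560547), 2.4895527362823486)
[190 235  21  18 224] [199.42857143 241.73214286] ((199.84616088867188, 242.7307586669922), (14.708710670471191, 20.984426498413086), 78.69007110595703)
[224 262  31  25 298] [238.93288591 273.91275168] ((238.93101501464844, 273.82757568359375), (16.71257972717285, 27.854299545288086), 68.19859313964844)
[195 270  23  45 339] [206.72566372 302.        ] ((204.32057189941406, 291.9653625488281), (42.6702995300293, 21.33514976501465), 83.82982635498047)
[ 100  275   85   36 1236] [148.65372168 291.48543689] ((143.13809204101562, 293.0352478027344), (21.11550521850586, 84.29208374023438), 77.73522186279297)
[462 290  33  31 288] [476.17361111 304.12847222] ((477.6153564453125, 304.9230651855469), (28.240720748901367, 26.279560089111328), 11.309932708740234)
[512 299  25  31 400] [527.19 314.74] ((522.2432250976562, 314.0405578613281), (25.153043746948242, 27.290231704711914), 9.462321281433105)
[589 324  18  20 209] [597.82296651 333.39712919] ((597.9000244140625, 333.20001220703125), (13.416407585144043, 16.54690170288086), 26.56505012512207)
[311 372  66  26 647] [352.02782071 378.99072643] ((343.5, 384.5), (25.0, 65.0), 90.0)
1.3320177 1.3415121
head px [194.71341463 272.83536585] surf pts [0.58918964 0.19616486 0.16449115] [0.44458823 0.03194727 0.12725849] [0.61494971 0.2150333  1.34203139]
```

View pics/topc.png

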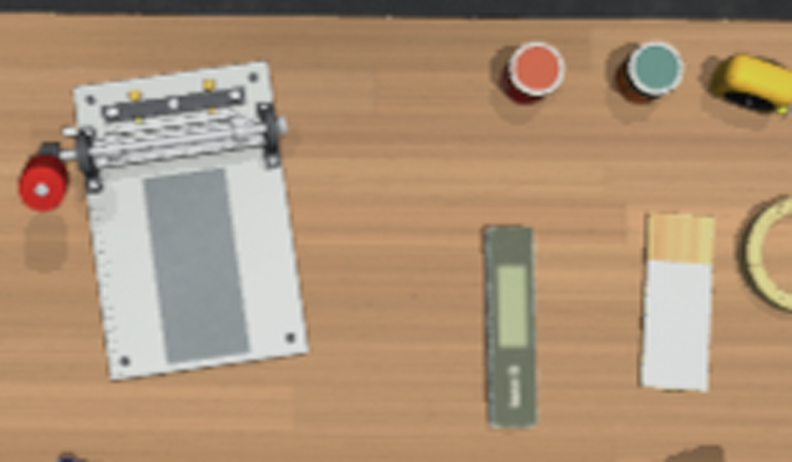

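Run:
```python
from h import *
c=bot.get_calibration('top');d=np.load('pics/top0.npy')
im=cv2.imread('pics/top0.png')
cv=lambda a:(np.array(a)+.5)/3.3-.5+[260,140]
def rep(n,a,z):
    P=ray(c,cv(a),z);print(n,P.round(4).tolist());
    print(' centre',P.mean(0).round(4),'sides',[round(float(np.linalg.norm(P[i]-P[(i+1)%4])),4) for i in range(4)])
    ax=(P[0]+P[1]-P[2]-P[3]);print(' yaw',np.arctan2(ax[1],ax[0]))
    return P
rep('board',[(650,212),(714,214),(708,390),(641,388)],.008)
P=rep('jig',[(73,87),(267,61),(308,352),(111,380)],.016)
rep('chips',[(484,227),(532,227),(537,427),(489,429)],.02)
hsv=cv2.cvtColor(im,cv2.COLOR_BGR2HSV)
# bed depth check, stop rail
print(pts(c,d,np.array([(318,235),(300,240),(466,235)])))
rail=cv([(103,110),(243,94)]);print('rail',ray(c,rail,.028))
ch=ray(c,cv([(73,87),(267,61)]),.016).mean(0);print(ch)
for n in ['side']:
    s=bot.get_calibration('side');si=cv2.imread('pics/side0.png');dd=np.load('pics/side0.npy')
    hs=cv2.cvtColor(si,cv2.COLOR_BGR2HSV)
    ii=np.argwhere(((hs[...,0]<8)|(hs[...,0]>172))&(hs[...,1]>150)&(hs[...,2]>80));ii=ii[(ii[:,1]>245)&(ii[:,1]<280)&(ii[:,0]>195)&(ii[:,0]<240)]
    Q=pts(s,dd,ii[:,::-1]);Q=Q[Q[:,2]<.25];print(len(Q),np.percentile(Q,[5,50,95],axis=0))
    cv2.imwrite('pics/sidec.png',cv2.resize(si[170:270,220:360],None,fx=5,fy=5,interpolation=cv2.INTER_CUBIC))
```

```text
board [[0.5868, -0.3354, 0.008], [0.5857, -0.3937, 0.008], [0.4262, -0.3853, 0.008], [0.4273, -0.325, 0.008]]
 centre [ 0.5065 -0.3599  0.008 ] sides [0.0582, 0.1597, 0.0603, 0.1599]
 yaw -0.05868547203696181
jig [[0.6949, 0.1919, 0.016], [0.721, 0.015, 0.016], [0.4561, -0.0245, 0.016], [0.4291, 0.152, 0.016]]
 centre [0.5753 0.0836 0.016 ] sides [0.1789, 0.2678, 0.1785, 0.2688]
 yaw 0.14851480574344303
chips [[0.5703, -0.1823, 0.02], [0.5708, -0.2255, 0.02], [0.3918, -0.2288, 0.02], [0.3896, -0.186, 0.02]]
 centre [ 0.4806 -0.2056  0.02  ] sides [0.0433, 0.1789, 0.0428, 0.1807]
 yaw 0.019342903275836997
[[ 0.48846344  0.07971373  0.01544832]
 [ 0.47302207  0.13292358  0.01577731]
 [ 0.49381971 -0.36282052  0.00551774]]
rail [[0.67188579 0.16290384 0.028     ]
 [0.68793209 0.03651832 0.028     ]]
[0.70794722 0.10344678 0.016     ]
241 [[0.57071422 0.18608854 0.12816736]
 [0.58649428 0.21160228 0.15426012]
 [0.60266307 0.21936288 0.16512062]]
```

View pics/sidec.png

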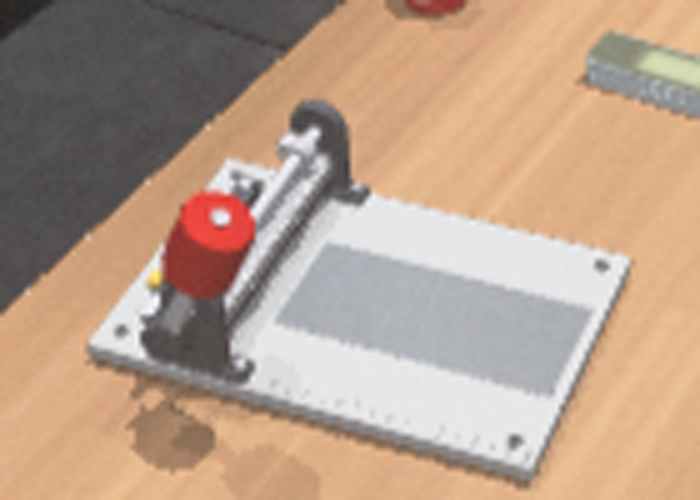

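The board is at (0.5065, −0.360) with yaw −0.059, and its measured sides (58–60 × 160 mm) match the given size. The jig origin is at about (0.5605, 0.0814) with yaw 0.1485, and its sides (179 × 268 mm) also match. I'm turning the tool and moving above the board.

```bash
python3 -m inch '[[0,0,0,0,0,0.038,-1],[0,0,0,0,0,0.038,-1],[0,0,0,0,0,0.038,-1],[0,0,0,0,0,0.038,-1],[-0.385,-0.912,0,0,0,0,-1],[-0.385,-0.912,0,0,0,0,-1],[-0.385,-0.912,0,0,0,0,-1],[-0.385,-0.912,0,0,0,0,-1]]'; python3 -m inch '[[-0.385,-0.912,0.65,0,0,0,-1],[-0.385,-0.912,0.65,0,0,0,-1],[-0.385,-0.912,0.65,0,0,0,-1],[-0.385,-0.912,0.65,0,0,0,-1],[-0.385,-0.912,0.65,0,0,0,-1],[-0.385,-0.912,0.65,0,0,0,-1],[-0.385,-0.912,0.65,0,0,0,-1],[-0.385,-0.912,0.65,0,0,0,-1]]'
python3 - <<'E'
from h import *
c=bot.get_calibration('wrist');p,d=bot.camera('wrist');cv2.imwrite('pics/w1.png',p);np.save('pics/w1.npy',d)
import json;json.dump({k:np.array(v).tolist() for k,v in c.items()},open('pics/w1.json','w'))
o=bot.get_obs();print({k:o[k].round(4) if hasattr(o[k],'round') else o[k] for k in('clock','eef_pos','tool_rot','ft_force','grip_width')})
E
```

```text
clock: 0.95
eef_pos: [0.2956, -0.4244, 0.2309]
tool_rot: [-0.684, 0.729, 0.0, 0.0]
ft_force: [1.1, -0.6, 0.7]
grip_width: 0.0854
clock: 1.75
eef_pos: [0.4825, -0.3589, 0.1002]
tool_rot: [-0.685, 0.729, 0.0, -0.0]
ft_force: [-0.2, -0.7, 0.7]
grip_width: 0.0856
{'clock': 1.8, 'eef_pos': array([ 0.4849, -0.3564,  0.097 ]), 'tool_rot': array([-0.6858,  0.7277,  0.0017,  0.0009]), 'ft_force': array([ 2.3509, -0.442 , -0.3645]), 'grip_width': 0.0855628712516109}
```

View pics/w1.png

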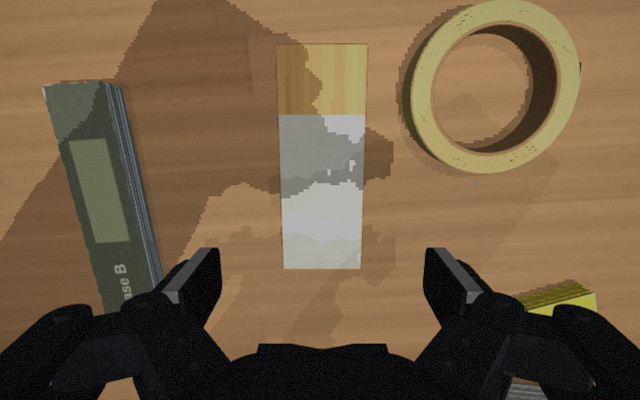

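The wrist view shows the board with corners at (276,44), (367,44), (361,269) and (284,269), centred between the fingers. Casting those corners onto z = 8 mm as a check:

Run:
```python
from h import *
import json
c={k:np.array(v) for k,v in json.load(open('pics/w1.json')).items()}
P=ray(c,[(276,44),(367,44),(361,269),(284,269)],.008);print(P.round(4));print(P.mean(0),[np.linalg.norm(P[i]-P[(i+1)%4]).round(4) for i in range(4)])
a=P[0]+P[1]-P[2]-P[3];print(np.arctan2(a[1],a[0]))
o=bot.get_obs();q=o['tool_rot'];from scipy.spatial.transform import Rotation as R
M=R.from_quat(q).as_matrix();print(M.round(3),np.degrees(np.arctan2(M[1,0],M[0,0])),o['eef_pos'])
print(bot.pinch_z)
```

```text
[[ 0.5886 -0.3361  0.008 ]
 [ 0.5849 -0.3947  0.008 ]
 [ 0.4255 -0.3856  0.008 ]
 [ 0.4292 -0.3265  0.008 ]]
[ 0.5070294  -0.36071247  0.008     ] [np.float64(0.0587), np.float64(0.1597), np.float64(0.0592), np.float64(0.1597)]
-0.05844935608021309
[[-0.059 -0.998 -0.001]
 [-0.998  0.059  0.004]
 [-0.004  0.001 -1.   ]] -93.39619689733657 [ 0.48486634 -0.35640641  0.09704268]
0.0187
```

```bash
python3 -m inch '[[0,0,0.7,0,0,0,-1],[0,0,0.7,0,0,0,-1],[0,0,0.7,0,0,0,-1],[0,0,0.6,0,0,0,-1],[0,0,0.5,0,0,0,-1],[0,0,0.3,0,0,0,-1],[0,0,0,0,0,0,-1],[0,0,0,0,0,0,-1]]'
```

```text
clock: 2.6
eef_pos: [0.482, -0.3597, 0.0141]
tool_rot: [-0.685, 0.729, -0.0, 0.0]
ft_force: [-0.2, 0.1, 0.4]
grip_width: 0.0852
```

```bash
python3 -m inch '[[0,0,0.2,0,0,0,-1],[0,0,0.18,0,0,0,-1],[0,0,0,0,0,0,-1],[0,0,0,0,0,0,1],[0,0,0,0,0,0,1],[0,0,0,0,0,0,1],[0,0,0,0,0,0,1],[0,0,0,0,0,0,1]]'
```

```text
clock: 3.4
eef_pos: [0.4846, -0.3603, 0.0084]
tool_rot: [-0.685, 0.729, -0.003, 0.002]
ft_force: [-0.5, 3.3, 14.8]
grip_width: 0.0124
```

The fingers closed above the board, because the open tips stand farther back than the shut TCP. I'm lifting, opening and looking again.

```bash
python3 -m inch '[[0,0,-0.5,0,0,0,-0.6],[0,0,-0.5,0,0,0,-0.6],[0,0,-1,0,0,0,-0.6],[0,0,-1,0,0,0,-0.6],[0,0,0,0,0,0,-0.6],[0,0,0,0,0,0,-0.6],[0,0,0,0,0,0,-0.6],[0,0,0,0,0,0,-0.6]]'
python3 - <<'E'
from h import *
c=bot.get_calibration('wrist');p,d=bot.camera('wrist');cv2.imwrite('pics/w2.png',p);np.save('pics/w2.npy',d)
import json;json.dump({k:np.array(v).tolist() for k,v in c.items()},open('pics/w2.json','w'))
p,d=bot.camera('side');cv2.imwrite('pics/s2.png',cv2.resize(p[120:240,280:520],None,fx=3.3,fy=3.3))
E
```

```text
clock: 4.2
eef_pos: [0.4809, -0.3589, 0.0779]
tool_rot: [-0.685, 0.729, 0.001, -0.0]
ft_force: [-0.7, -0.0, -0.3]
grip_width: 0.0682
```

View pics/w2.png

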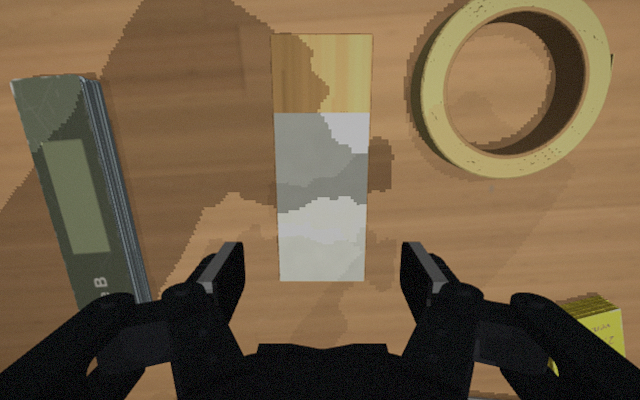

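View pics/s2.png

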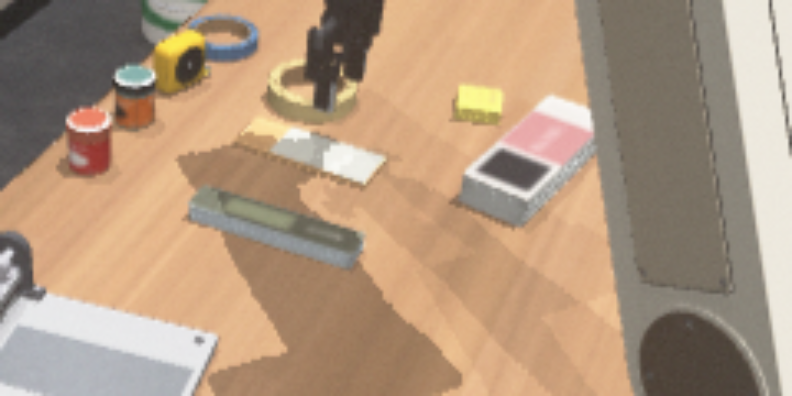

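The board's corners are now at (272,34), (373,34), (365,281) and (280,281). It is still centred and was not disturbed. I'm descending to TCP z ≈ −0.002, which puts the part-open tips at about +3 mm at a 60 mm opening.

```bash
python3 -m inch '[[0,0,0.7,0,0,0,-0.75],[0,0,0.7,0,0,0,-0.75],[0,0,0.7,0,0,0,-0.75],[0,0,0.5,0,0,0,-0.75],[0,0,0.3,0,0,0,-0.75],[0,0,0.2,0,0,0,-0.75],[0,0,0.1,0,0,0,-0.75],[0,0,0,0,0,0,-0.75]]'; python3 -m inch '[[0,0,0,0,0,0,1],[0,0,0,0,0,0,1],[0,0,0,0,0,0,1],[0,0,0,0,0,0,1],[0,0,0,0,0,0,1],[0,0,0,0,0,0,1],[0,0,0,0,0,0,1],[0,0,0,0,0,0,1]]'
```

```text
clock: 5.1
eef_pos: [0.4819, -0.3596, -0.0006]
tool_rot: [-0.685, 0.729, -0.0, 0.0]
ft_force: [0.5, 0.2, 0.2]
grip_width: 0.0746
clock: 5.9
eef_pos: [0.4826, -0.3601, 0.0008]
tool_rot: [-0.685, 0.729, -0.001, 0.0]
ft_force: [-1.0, 0.4, 6.0]
grip_width: 0.0571
```

```bash
python3 -m inch '[[0,0,-0.4,0,0,0,1],[0,0,-0.4,0,0,0,1],[0,0,-0.8,0,0,0,1],[0,0,-0.8,0,0,0,1],[0,0,-0.8,0,0,0,1],[0,0,-0.4,0,0,0,1],[0,0,0,0,0,0,1],[0,0,0,0,0,0,1]]'
python3 - <<'E'
from h import *
p,d=bot.camera('wrist');cv2.imwrite('pics/w3.png',p)
p,d=bot.camera('side');cv2.imwrite('pics/s3.png',cv2.resize(p[120:240,280:520],None,fx=3.3,fy=3.3))
E
```

```text
clock: 6.7
eef_pos: [0.4816, -0.3593, 0.089]
tool_rot: [-0.685, 0.729, 0.0, -0.0]
ft_force: [-0.9, -0.2, -0.5]
grip_width: 0.057
```

View pics/w3.png

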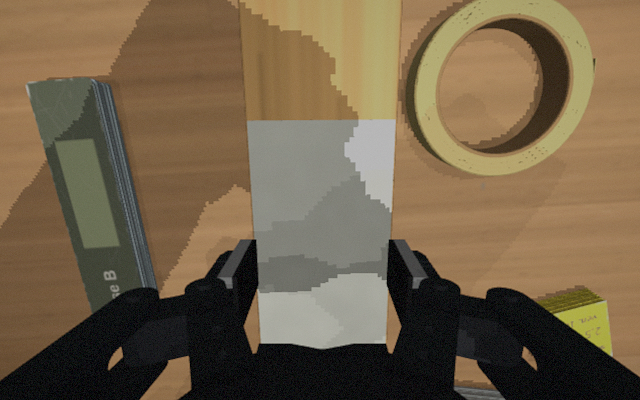

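View pics/s3.png

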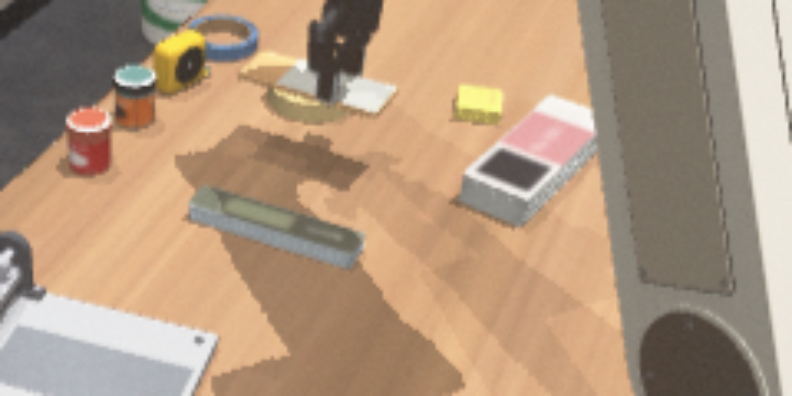

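The board is held level, gripped about 25 mm behind its middle. I'm carrying it to stage over the bed, aligned with the jig.

```bash
python3 -m inch '[[0,0,0,0,0,-0.0335,1],[0,0,0,0,0,-0.0335,1],[-0.5,-0.11,0,0,0,0,1],[-0.943,-0.208,0,0,0,0,1],[-0.943,-0.208,0,0,0,0,1],[-0.943,-0.208,0,0,0,0,1],[-0.943,-0.208,0,0,0,0,1],[-0.943,-0.208,0,0,0,0,1]]'; python3 -m inch '[[-0.943,-0.208,0,0,0,0,1],[-0.943,-0.208,0,0,0,0,1],[-0.943,-0.208,0,0,0,0,1],[-0.943,-0.208,0,0,0,0,1],[-0.943,-0.208,0,0,0,0,1],[-0.943,-0.208,0,0,0,0,1],[-0.943,-0.208,0,0,0,0,1],[-0.943,-0.208,0,0,0,0,1]]'; python3 -m inch '[[-0.943,-0.208,0,0,0,0,1],[-0.943,-0.208,0,0,0,0,1],[-0.943,-0.208,0,0,0,0,1],[-0.943,-0.208,0,0,0,0,1],[-0.5,-0.11,0,0,0,0,1],[0,0,0,0,0,0,1],[0,0,0,0,0,0,1],[0,0,0,0,0,0,1]]'
python3 - <<'E'
from h import *
c=bot.get_calibration('wrist')
p,d=bot.camera('wrist');cv2.imwrite('pics/w4.png',p);np.save('pics/w4.npy',d)
import json;json.dump({k:np.array(v).tolist() for k,v in c.items()},open('pics/w4.json','w'))
p,d=bot.camera('side');cv2.imwrite('pics/s4.png',cv2.resize(p[130:270,200:400],None,fx=4,fy=4));np.save('pics/s4.npy',d)
p,d=bot.camera('top');cv2.imwrite('pics/t4.png',cv2.resize(p[140:270,250:370],None,fx=4,fy=4))
E
```

```text
clock: 7.6
eef_pos: [0.4903, -0.2241, 0.0885]
tool_rot: [0.757, -0.654, -0.001, 0.0]
ft_force: [0.5, 0.7, -0.4]
grip_width: 0.0567
clock: 8.4
eef_pos: [0.5034, -0.0318, 0.0887]
tool_rot: [0.757, -0.654, -0.001, 0.0]
ft_force: [0.9, 1.0, -0.6]
grip_width: 0.0566
clock: 9.2
eef_pos: [0.5117, 0.0746, 0.0891]
tool_rot: [0.757, -0.654, -0.0, 0.0]
ft_force: [0.7, 1.0, -0.6]
grip_width: 0.0567
```

View pics/w4.png

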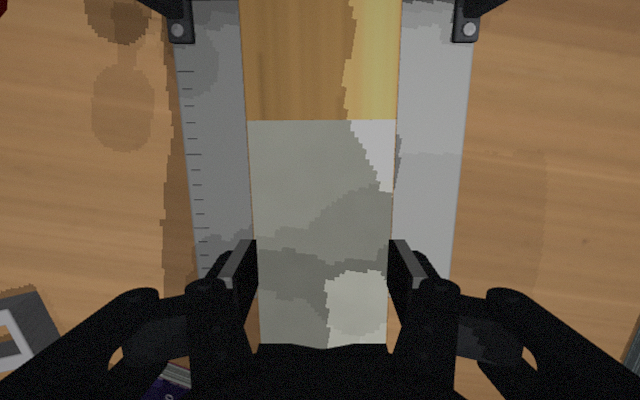

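View pics/s4.png

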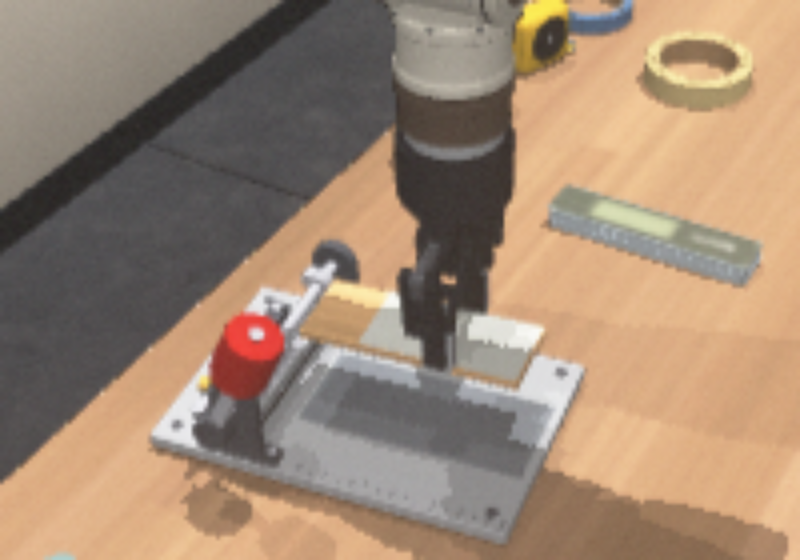

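View pics/t4.png

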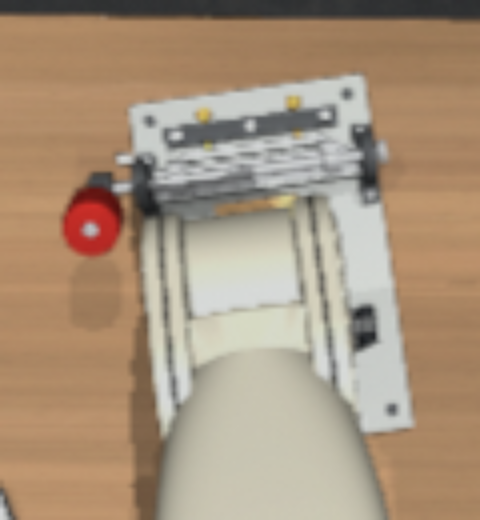

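The wrist view shows the board between the bed edges. Left bed edge runs from about (177,60) to (200,260), right edge from about (471,60) to (451,260). I fit those edges to check centring and yaw.

Run:
```python
from h import *
import json
c={k:np.array(v) for k,v in json.load(open('pics/w4.json')).items()}
im=cv2.imread('pics/w4.png');s=cv2.cvtColor(im,cv2.COLOR_BGR2HSV)[...,1]
L=[];Rr=[]
for v in range(60,210,6):
    r=np.where(s[v,150:235]<50)[0]; L.append((150+r.min(),v))
    r=np.where(s[v,405:500]<50)[0]; Rr.append((405+r.max(),v))
print(L[::6],Rr[::6])
l=ray(c,L,.016);r=ray(c,Rr,.016)
def fit(p):
    vx,vy,x,y=cv2.fitLine(p[:,:2].astype(np.float32),cv2.DIST_HUBER,0,.01,.01).ravel(); 
    if vx<0: vx,vy=-vx,-vy
    return np.array([x,y]),np.array([vx,vy])
a,u=fit(l);b,w=fit(r);print('yaw',np.arctan2(u[1],u[0]),np.arctan2(w[1],w[0]))
th=(np.arctan2(u[1],u[0])+np.arctan2(w[1],w[0]))/2;n=np.array([-np.sin(th),np.cos(th)])
print('width',n@(a-b)); mid=n@(a+b)/2
o=bot.get_obs();t=o['eef_pos'];print(t,'tcp lateral off (jig y)',n@t[:2]-mid)
J=np.array([.5605,.0814]);print('top jig lateral',n@J-mid)
from scipy.spatial.transform import Rotation as R
M=R.from_quat(o['tool_rot']).as_matrix();print('tool yaw+90',np.radians(90)+np.arctan2(M[1,0],M[0,0]))
e=(o['eef_pos'][:2]-J);print('tcp jig x',e@[np.cos(th),np.sin(th)])
# board edge yaw, at z = tcp+.008
B=ray(c,[(247,125),(258,240),(396,125),(388,240)],t[2]+.0075);print(B.round(4)); 
for i in(0,2):
    q=B[i]-B[i+1];print('board yaw',np.arctan2(q[1],q[0]))
```

```text
[(np.int64(175), 60), (np.int64(179), 96), (np.int64(183), 132), (np.int64(186), 168), (np.int64(190), 204)] [(np.int64(471), 60), (np.int64(468), 96), (np.int64(464), 132), (np.int64(460), 168), (np.int64(456), 204)]
yaw 0.14711408 0.14826627
width 0.17816877
[0.5119672  0.07454858 0.08928565] tcp lateral off (jig y) 0.0011593731385121109
top jig lateral 0.0007944200158119265
tool yaw+90 0.14568707695107252
tcp jig x -0.049012663444280964
[[0.5653 0.1121 0.0968]
 [0.5174 0.1031 0.0968]
 [0.5739 0.0538 0.0968]
 [0.5255 0.0474 0.0968]]
board yaw 0.1850885317580771
board yaw 0.13157863733122807
```

```bash
python3 -m inch '[[0,0,0.5,0,0,0,1],[0,0,0.5,0,0,0,1],[0,0,0.5,0,0,0,1],[0,0,0.5,0,0,0,1],[0,0,0.4,0,0,0,1],[0,0,0.2,0,0,0,1],[0,0,0.12,0,0,0,1],[0,0,0,0,0,0,1]]'; python3 -m inch '[[0,0,0.02,0,0,0,1],[0,0,0.02,0,0,0,1],[0,0,0.02,0,0,0,1],[0,0,0,0,0,0,1],[0,0,0,0,0,0,1],[0,0,0,0,0,0,1],[0,0,0,0,0,0,1],[0,0,0,0,0,0,1]]'
```

```text
clock: 10.15
eef_pos: [0.5119, 0.0755, 0.021]
tool_rot: [0.757, -0.653, -0.0, 0.0]
ft_force: [0.4, 0.1, -1.3]
grip_width: 0.0572
clock: 10.95
eef_pos: [0.512, 0.0755, 0.0198]
tool_rot: [0.757, -0.653, -0.0, -0.0]
ft_force: [-0.0, 0.5, -1.2]
grip_width: 0.0569
```

Not yet touching. I'm lowering in small steps until contact shows.

```bash
python3 -m inch '[[0,0,0.02,0,0,0,1],[0,0,0.02,0,0,0,1],[0,0,0.02,0,0,0,1],[0,0,0.02,0,0,0,1],[0,0,0,0,0,0,1],[0,0,0,0,0,0,1],[0,0,0,0,0,0,1],[0,0,0,0,0,0,1]]'; python3 -m inch '[[0,0,0.02,0,0,0,1],[0,0,0.02,0,0,0,1],[0,0,0,0,0,0,1],[0,0,0,0,0,0,1],[0,0,0,0,0,0,1],[0,0,0,0,0,0,1],[0,0,0,0,0,0,1],[0,0,0,0,0,0,1]]'
```

```text
clock: 11.75
eef_pos: [0.512, 0.0755, 0.0178]
tool_rot: [0.757, -0.653, 0.0, -0.0]
ft_force: [-0.2, -0.9, -0.6]
grip_width: 0.0567
clock: 12.55
eef_pos: [0.5121, 0.0755, 0.0169]
tool_rot: [0.757, -0.653, 0.0, -0.0]
ft_force: [-0.7, 0.7, -0.1]
grip_width: 0.0565
```

```bash
python3 -m inch '[[0,-0.15,0,0,0,0,1],[0,-0.25,0,0,0,0,1],[0,-0.3,0,0,0,0,1],[0,-0.3,0,0,0,0,1],[0,-0.25,0,0,0,0,1],[0,-0.15,0,0,0,0,1],[0,-0.05,0,0,0,0,1],[0,0,0,0,0,0,1]]'; python3 -m inch '[[0,-0.02,0,0,0,0,1],[0,-0.02,0,0,0,0,1],[0,-0.02,0,0,0,0,1],[0,0,0,0,0,0,1],[0,0,0,0,0,0,1],[0,0,0,0,0,0,1],[0,0,0,0,0,0,1],[0,0,0,0,0,0,1]]'
```

```text
clock: 13.35
eef_pos: [0.5483, 0.0809, 0.0169]
tool_rot: [0.757, -0.653, 0.0, -0.0]
ft_force: [-0.9, 0.6, 1.4]
grip_width: 0.0571
clock: 14.15
eef_pos: [0.5492, 0.081, 0.0168]
tool_rot: [0.757, -0.653, -0.0, 0.0]
ft_force: [-1.8, -1.8, 5.1]
grip_width: 0.0571
```

```bash
python3 -m inch '[[0,-0.01,-0.02,0,0,0,1],[0,-0.01,0,0,0,0,1],[0,-0.01,0,0,0,0,1],[0,-0.01,0,0,0,0,1],[0,-0.01,0,0,0,0,1],[0,-0.01,0,0,0,0,1],[0,0,0,0,0,0,1],[0,0,0,0,0,0,1]]'
```

```text
clock: 14.95
eef_pos: [0.5509, 0.0813, 0.0173]
tool_rot: [0.757, -0.653, 0.0, -0.0]
ft_force: [-0.9, 0.5, -0.2]
grip_width: 0.0566
```

Run:
```python
from h import *
o=bot.get_obs();print(o['eef_pos'],o['ft_force'],o['ft_torque'])
p,d=bot.camera('wrist');cv2.imwrite('pics/w5.png',p)
p,d=bot.camera('side');cv2.imwrite('pics/s5.png',cv2.resize(p[170:270,220:360],None,fx=5,fy=5,interpolation=cv2.INTER_CUBIC))
```

```text
[0.55088274 0.08126845 0.01729746] [-0.87706347  0.46180195 -0.19996884] [ 0.03569748 -0.03219197  0.02146484]
```

View pics/s5.png

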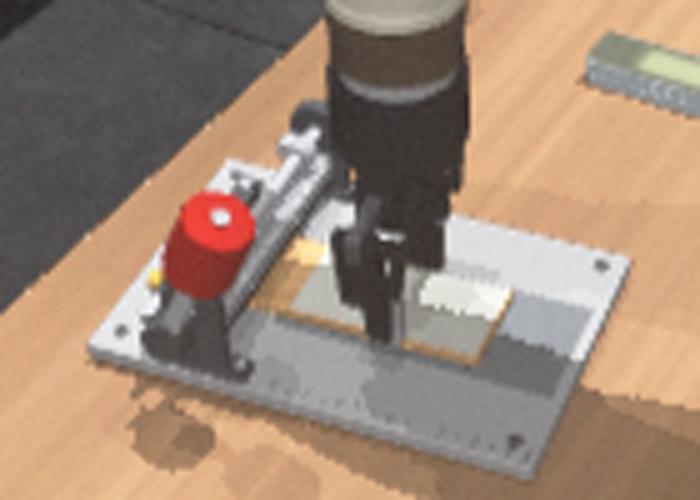

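View pics/w5.png

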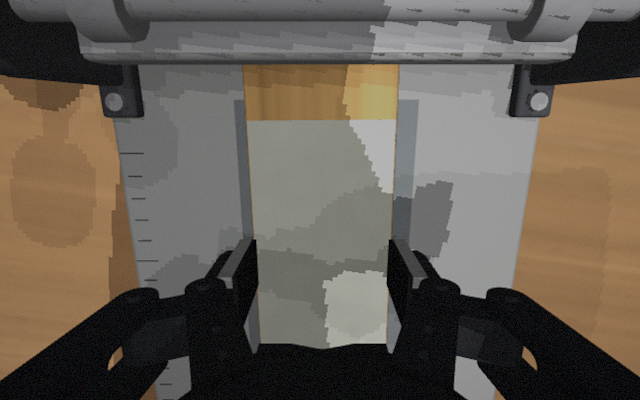

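The board is square and its nose is under the bar. The TCP is at jig x ≈ −9.5 mm, so the nose is at about 95 mm, and I keep creeping.

```bash
python3 -m inch '[[0,-0.01,0,0,0,0,1],[0,-0.01,0,0,0,0,1],[0,-0.01,0,0,0,0,1],[0,-0.01,0,0,0,0,1],[0,-0.01,0,0,0,0,1],[0,-0.01,0,0,0,0,1],[0,-0.01,0,0,0,0,1],[0,-0.01,0,0,0,0,1]]'
```

```text
clock: 15.85
eef_pos: [0.5528, 0.0816, 0.0173]
tool_rot: [0.757, -0.653, -0.0, -0.0]
ft_force: [-0.5, -1.0, -0.9]
grip_width: 0.0567
```

```bash
python3 -m inch '[[0,-0.01,0,0,0,0,1],[0,-0.01,0,0,0,0,1],[0,-0.01,0,0,0,0,1],[0,-0.01,0,0,0,0,1],[0,-0.01,0,0,0,0,1],[0,-0.01,0,0,0,0,1],[0,0,0,0,0,0,1],[0,0,0,0,0,0,1]]'
```

```text
clock: 16.65
eef_pos: [0.5544, 0.0818, 0.0173]
tool_rot: [0.757, -0.653, 0.0, -0.0]
ft_force: [-0.8, 0.2, -0.9]
grip_width: 0.0568
```

```bash
python3 -m inch '[[0,-0.01,0,0,0,0,1],[0,-0.01,0,0,0,0,1],[0,-0.01,0,0,0,0,1],[0,-0.01,0,0,0,0,1],[0,-0.01,0,0,0,0,1],[0,-0.01,0,0,0,0,1],[0,0,0,0,0,0,1],[0,0,0,0,0,0,1]]'
```

```text
clock: 17.45
eef_pos: [0.5558, 0.082, 0.0173]
tool_rot: [0.757, -0.653, 0.0, -0.0]
ft_force: [0.3, -0.3, -1.2]
grip_width: 0.0568
```

```bash
python3 -m inch '[[0,-0.01,0,0,0,0,1],[0,-0.01,0,0,0,0,1],[0,-0.01,0,0,0,0,1],[0,-0.01,0,0,0,0,1],[0,-0.01,0,0,0,0,1],[0,-0.01,0,0,0,0,1],[0,0,0,0,0,0,1],[0,0,0,0,0,0,1]]'
```

```text
clock: 18.25
eef_pos: [0.5572, 0.0822, 0.0173]
tool_rot: [0.757, -0.653, -0.0, 0.0]
ft_force: [0.2, -0.7, -1.2]
grip_width: 0.0568
```

```bash
python3 -m inch '[[0,-0.01,0,0,0,0,1],[0,-0.01,0,0,0,0,1],[0,-0.01,0,0,0,0,1],[0,-0.01,0,0,0,0,1],[0,-0.01,0,0,0,0,1],[0,-0.01,0,0,0,0,1],[0,0,0,0,0,0,1],[0,0,0,0,0,0,1]]'
```

```text
clock: 19.05
eef_pos: [0.5573, 0.0823, 0.0169]
tool_rot: [0.757, -0.653, -0.001, 0.001]
ft_force: [-4.6, -0.1, 0.4]
grip_width: 0.0568
```

Contact is at 4.6 N, and the TCP has stalled at x ≈ 0.5573. I'm adding 0.5 mm and holding.

```bash
python3 -m inch '[[0,-0.01,0,0,0,0,1],[0,-0.01,0,0,0,0,1],[0,0,0,0,0,0,1],[0,0,0,0,0,0,1],[0,0,0,0,0,0,1],[0,0,0,0,0,0,1],[0,0,0,0,0,0,1],[0,0,0,0,0,0,1]]'
python3 - <<'E'
from h import *
p,d=bot.camera('side');cv2.imwrite('pics/s6.png',cv2.resize(p[170:270,220:360],None,fx=5,fy=5,interpolation=cv2.INTER_CUBIC))
print(bot.get_obs()['ft_force'])
E
```

```text
clock: 19.85
eef_pos: [0.5573, 0.0823, 0.0169]
tool_rot: [0.757, -0.653, -0.001, 0.001]
ft_force: [-6.6, -1.3, 2.1]
grip_width: 0.0567
[-6.3449061  -0.39964658  0.50625209]
```

View pics/s6.png

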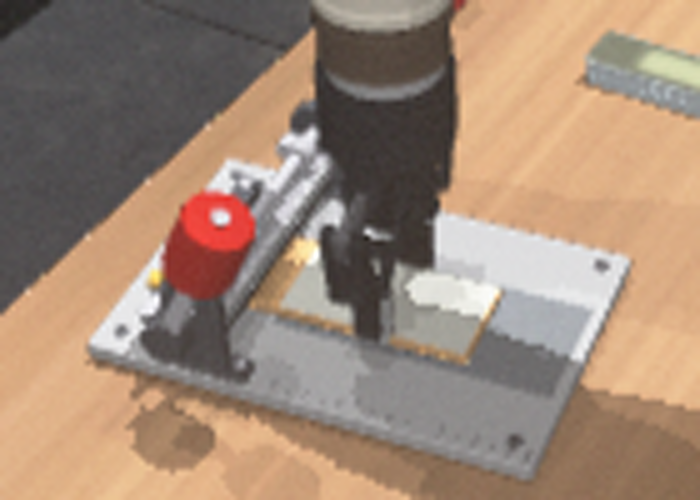

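Pressed at 6.4 N for over 0.2 s. I'm easing off slightly, releasing, then lifting.

```bash
python3 -m inch '[[0,0.04,0,0,0,0,1],[0,0,0,0,0,0,1],[0,0,0,0,0,0,-0.7],[0,0,0,0,0,0,-0.7],[0,0,0,0,0,0,-0.7],[0,0,0,0,0,0,-0.7],[0,0,-0.3,0,0,0,-0.7],[0,0,-0.6,0,0,0,-0.7]]'; python3 -m inch '[[0,0.3,-1,0,0,0,-0.7],[0,0.6,-1,0,0,0,-0.7],[0,0.6,-1,0,0,0,-0.7],[0,0.6,-1,0,0,0,1],[0,0.6,-1,0,0,0,1],[0,0.3,0,0,0,0,1],[0,0,0,0,0,0,1],[0,0,0,0,0,0,1]]'
python3 - <<'E'
from h import *
import json
o=bot.get_obs();print(o['eef_pos'],o['ft_force'])
c=bot.get_calibration('wrist');p,d=bot.camera('wrist');cv2.imwrite('pics/w7.png',p);np.save('pics/w7.npy',d)
json.dump({k:np.array(v).tolist() for k,v in c.items()},open('pics/w7.json','w'))
p,d=bot.camera('side');cv2.imwrite('pics/s7.png',cv2.resize(p[170:270,220:360],None,fx=5,fy=5,interpolation=cv2.INTER_CUBIC))
E
```

```text
clock: 20.7
eef_pos: [0.5574, 0.0822, 0.0394]
tool_rot: [0.757, -0.653, -0.001, 0.001]
ft_force: [0.4, -0.6, 0.4]
grip_width: 0.0727
clock: 21.5
eef_pos: [0.4839, 0.0713, 0.1642]
tool_rot: [0.757, -0.653, -0.0, 0.0]
ft_force: [0.5, -0.5, 0.3]
grip_width: 0.0006
[0.48389762 0.07127264 0.16424596] [ 0.46949783 -0.49777607  0.27243832]
```

View pics/w7.png

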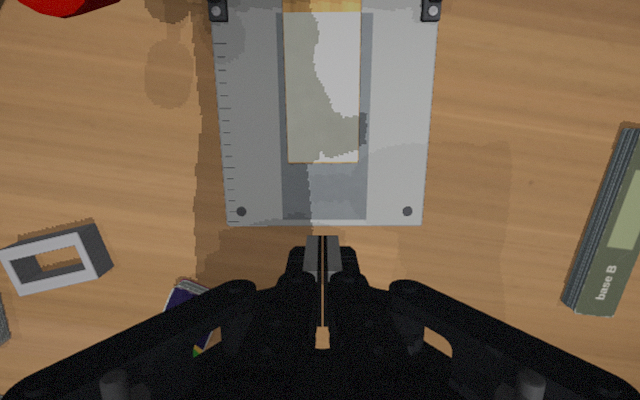

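View pics/s7.png

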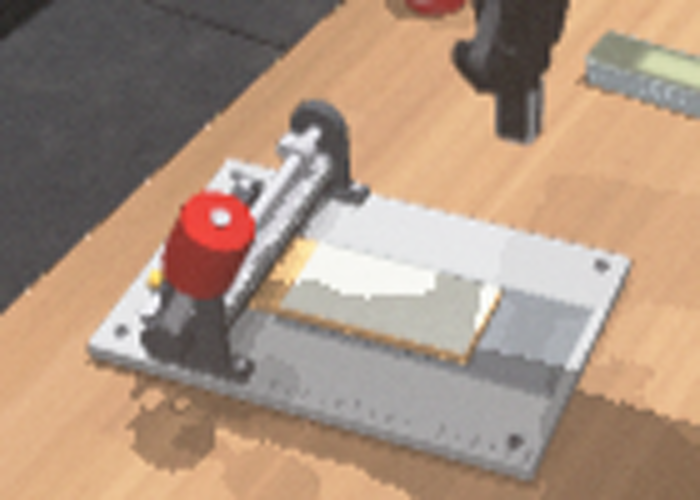

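The wrist view shows the board free and aligned on the bed, tail edge (288,163)–(358,163). The side view shows the handle still open. I check the tail position and move to the start of the handle push.

```bash
python3 - <<'E'
from h import *
import json
c={k:np.array(v) for k,v in json.load(open('pics/w7.json')).items()}
th=.148;J=np.array([.5605,.0814]);A=np.array([[np.cos(th),np.sin(th)],[-np.sin(th),np.cos(th)]])
P=ray(c,[(288,163),(358,163),(284,13),(361,13)],.024);print(((P[:,:2]-J)@A.T).round(4))
P=ray(c,[(229,226),(423,224)],.016);print(((P[:,:2]-J)@A.T).round(4),'want -.12,+-.09')
E
python3 -m inch '[[-0.74,0,0.24,0,0,0,1],[-0.74,0,0.24,0,0,0,1],[-0.74,0,0.24,0,0,0,1],[-0.74,0,0.24,0,0,0,1],[-0.74,0,0.24,0,0,0,1],[-0.74,0,0.24,0,0,0,1],[0,-0.6,0,0,0,0,1],[0,-0.6,0,0,0,0,1]]'
python3 -m inch '[[0,-0.6,0,0,0,0,1],[0,-0.5,0,0,0,0,1],[0,-0.38,0,0,0,0,1],[0,0,0,0,0,0,1],[0,0,0,0,0,0,1],[0,0,0,0,0,0,1],[0,0,0,0,0,0,1],[0,0,0,0,0,0,1]]'
python3 - <<'E'
from h import *
p,d=bot.camera('side');cv2.imwrite('pics/s8.png',cv2.resize(p[120:270,200:380],None,fx=4,fy=4,interpolation=cv2.INTER_CUBIC))
p,d=bot.camera('wrist');cv2.imwrite('pics/w8.png',p)
E
```

```text
[[-0.0582  0.0298]
 [-0.0583 -0.0296]
 [ 0.0568  0.0298]
 [ 0.0568 -0.0288]]
[[-0.1179  0.0864]
 [-0.116  -0.0917]] want -.12,+-.09
clock: 22.4
eef_pos: [0.5041, 0.1318, 0.1306]
tool_rot: [0.783, -0.621, -0.019, -0.014]
ft_force: [1.2, -0.0, 0.2]
grip_width: -0.0001
clock: 23.2
eef_pos: [0.54, 0.1392, 0.1311]
tool_rot: [0.783, -0.622, -0.018, -0.014]
ft_force: [-0.2, 0.8, 0.1]
grip_width: -0.0001
```

View pics/s8.png

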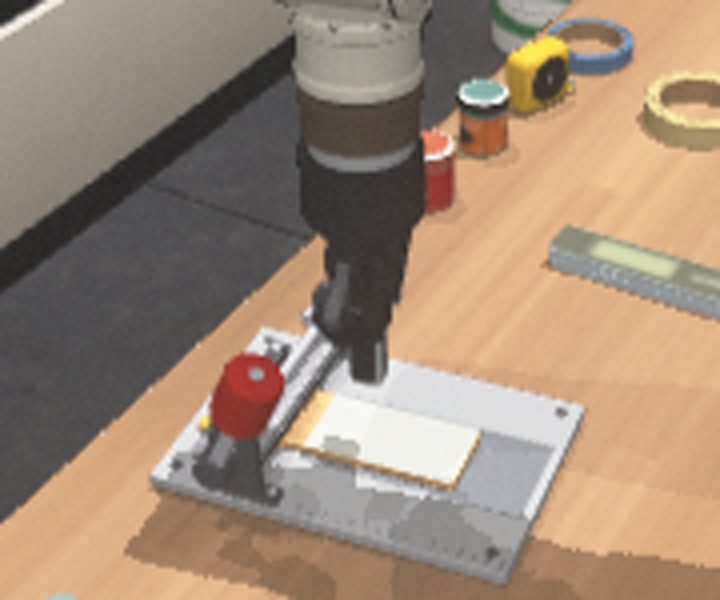

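View pics/w8.png

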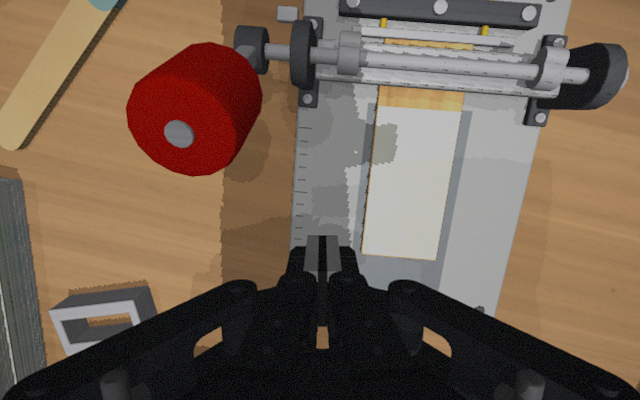

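The lateral move fell short and tilted the tool a little, so I check the joints.

Run:
```python
from h import *
from scipy.spatial.transform import Rotation as R
o=bot.get_obs();print(o['clock'],o['joint_pos'].round(3),o['eef_pos'].round(4),R.from_quat(o['tool_rot']).as_matrix().round(3))
```

```text
23.3 [ 0.227  0.415 -0.017  1.139  0.047  3.141] [0.5402 0.1393 0.1311] [[ 0.226 -0.974 -0.011]
 [-0.973 -0.226  0.045]
 [-0.047  0.    -0.999]]
```

Joint 6 sits at its limit (3.141). I compute the turn that frees it, with a yaw of about −57°, and levels the tool, then the shift to the push start.

```bash
cat > mv.py <<'E'
from h import *
from scipy.spatial.transform import Rotation as R
def plan(jx,jy,z,psi):
    th=.148;J=np.array([.5605,.0814]);A=np.array([[np.cos(th),np.sin(th)],[-np.sin(th),np.cos(th)]])
    o=bot.get_obs();M=R.from_quat(o['tool_rot']).as_matrix();s=np.radians(psi)
    T=np.array([[np.cos(s),np.sin(s),0],[np.sin(s),-np.cos(s),0],[0,0,-1]])
    rv=R.from_matrix(M.T@T).as_rotvec();print('turn deg',np.degrees(rv).round(2),'scaled',(rv/np.pi).round(4))
    t=np.r_[J+A.T@[jx,jy],z];print('now jig',(A@(o['eef_pos'][:2]-J)).round(4),o['eef_pos'][2].round(4),'j6',o['joint_pos'][5].round(3));print('target',t.round(4),'shift after turn, units',(T.T@(t-o['eef_pos'])/.025).round(3))
E
python3 -c "
from mv import *
plan(-.012,.112,.128,-57)"
```

```text
turn deg [ -0.46   2.64 -19.94] scaled [-0.0026  0.0147 -0.1108]
now jig [-0.0116  0.0603] 0.1311 j6 3.141
target [0.5321 0.1904 0.128 ] shift after turn, units [-1.89  -0.843  0.125]
```

```bash
python3 -m inch '[[0,0,0,-0.0007,0.0037,-0.0277,1],[0,0,0,-0.0007,0.0037,-0.0277,1],[0,0,0,-0.0006,0.0037,-0.0277,1],[0,0,0,-0.0006,0.0036,-0.0277,1],[-0.47,-0.21,0.03,0,0,0,1],[-0.47,-0.21,0.03,0,0,0,1],[-0.47,-0.21,0.03,0,0,0,1],[-0.47,-0.21,0.03,0,0,0,1]]'
python3 -c "
from mv import *
plan(.065,.112,.128,-57)
p,d=bot.camera('wrist');cv2.imwrite('pics/w9.png',p)
p,d=bot.camera('side');cv2.imwrite('pics/s9.png',cv2.resize(p[120:270,200:380],None,fx=4,fy=4,interpolation=cv2.INTER_CUBIC))"
```

```text
clock: 24.1
eef_pos: [0.532, 0.1917, 0.1279]
tool_rot: [0.879, -0.477, -0.0, 0.0]
ft_force: [0.1, -1.0, -0.4]
grip_width: 0.0002
turn deg [0.02 0.02 0.  ] scaled [0.0001 0.0001 0.    ]
now jig [-0.0119  0.1133] 0.1279 j6 2.911
target [0.6083 0.2018 0.128 ] shift after turn, units [ 1.323 -2.778 -0.006]
```

View pics/w9.png

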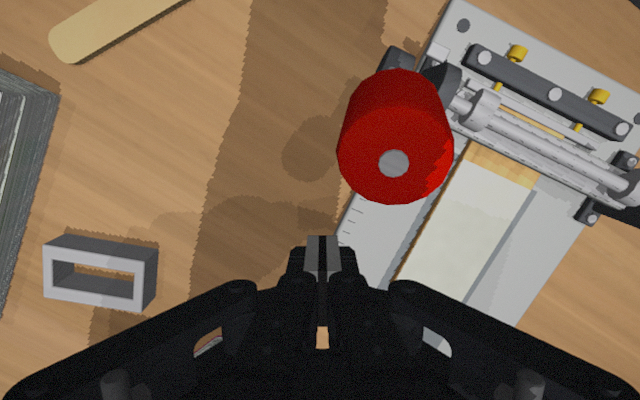

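View pics/s9.png

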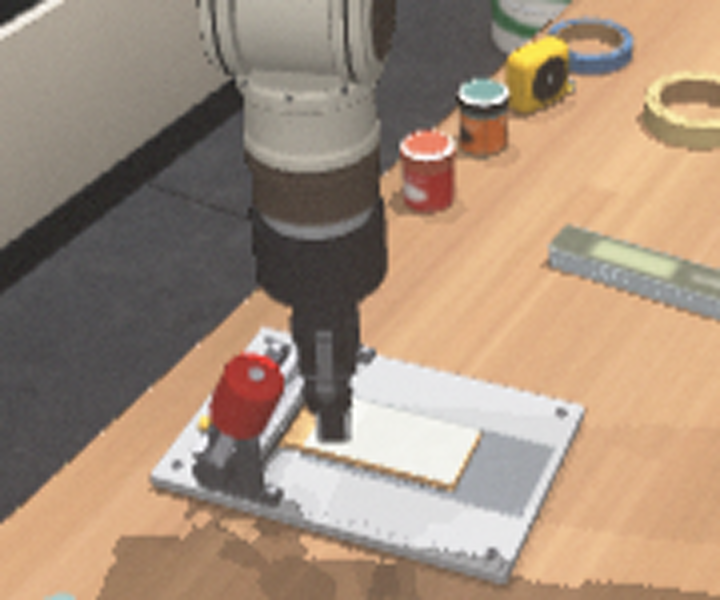

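The head lies straight ahead along jig +x, at (395,140) in the wrist view. I'm starting the gentle push.

```bash
python3 -m inch '[[0.052,-0.108,0,0,0,0,1],[0.052,-0.108,0,0,0,0,1],[0.052,-0.108,0,0,0,0,1],[0.052,-0.108,0,0,0,0,1],[0.052,-0.108,0,0,0,0,1],[0.052,-0.108,0,0,0,0,1],[0.035,-0.072,0,0,0,0,1],[0.035,-0.072,0,0,0,0,1]]'
```

```text
clock: 25.0
eef_pos: [0.5543, 0.1929, 0.1279]
tool_rot: [0.879, -0.477, -0.0, 0.0]
ft_force: [0.6, -0.4, 0.3]
grip_width: 0.0001
```

```bash
python3 -m inch '[[0.035,-0.072,0,0,0,0,1],[0.035,-0.072,0,0,0,0,1],[0.035,-0.072,0,0,0,0,1],[0.035,-0.072,0,0,0,0,1],[0.035,-0.072,0,0,0,0,1],[0.035,-0.072,0,0,0,0,1],[0.035,-0.072,0,0,0,0,1],[0.035,-0.072,0,0,0,0,1]]'
```

```text
clock: 25.8
eef_pos: [0.5705, 0.1951, 0.1279]
tool_rot: [0.879, -0.477, 0.0, -0.0]
ft_force: [-1.1, -0.2, 1.8]
grip_width: 0.0004
```

```bash
python3 -m inch '[[0.045,-0.094,0,0,0,0,1],[0.045,-0.094,0,0,0,0,1],[0.045,-0.094,0,0,0,0,1],[0.045,-0.094,0,0,0,0,1],[0.045,-0.094,0,0,0,0,1],[0.045,-0.094,0,0,0,0,1],[0.045,-0.094,0,0,0,0,1],[0.045,-0.094,0,0,0,0,1]]'
python3 -c "
from mv import *
plan(.065,.112,.128,-57)
p,d=bot.camera('wrist');cv2.imwrite('pics/w10.png',p)
p,d=bot.camera('side');cv2.imwrite('pics/s10.png',cv2.resize(p[120:270,200:380],None,fx=4,fy=4,interpolation=cv2.INTER_CUBIC))"
```

```text
clock: 26.6
eef_pos: [0.5914, 0.1979, 0.1288]
tool_rot: [0.879, -0.477, 0.0, -0.0]
ft_force: [-1.2, -1.3, 6.0]
grip_width: -0.0001
turn deg [-0.07 -0.01  0.01] scaled [-0.0004 -0.0001  0.0001]
now jig [0.0478 0.1107] 0.1288 j6 2.888
target [0.6083 0.2018 0.128 ] shift after turn, units [ 0.238 -0.648  0.031]
```

View pics/s10.png

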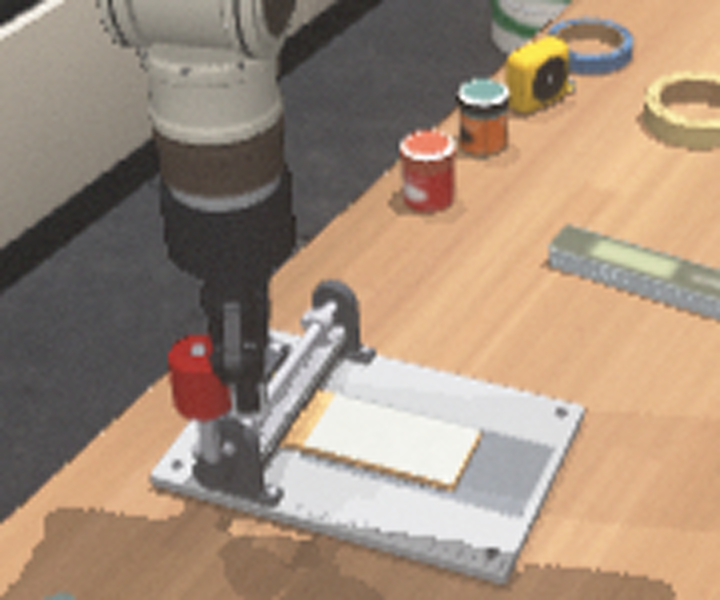

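View pics/w10.png

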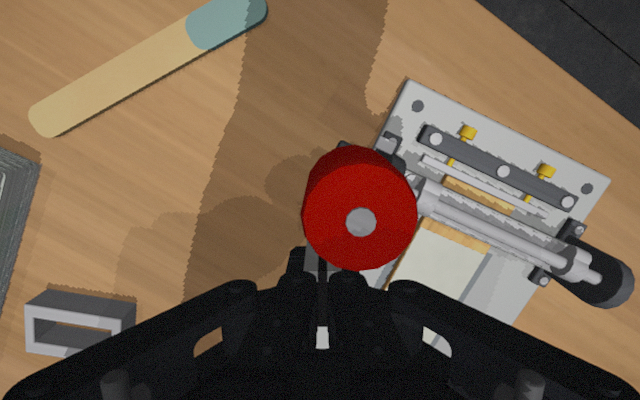

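The side view shows the handle nearly upright, so I keep pushing.

```bash
python3 -m inch '[[0.045,-0.094,0,0,0,0,1],[0.045,-0.094,0,0,0,0,1],[0.045,-0.094,0,0,0,0,1],[0.045,-0.094,0,0,0,0,1],[0.045,-0.094,0,0,0,0,1],[0.045,-0.094,0,0,0,0,1],[0.045,-0.094,0,0,0,0,1],[0.045,-0.094,0,0,0,0,1]]'
python3 -c "
from mv import *
p,d=bot.camera('side');cv2.imwrite('pics/s11.png',cv2.resize(p[120:270,200:380],None,fx=4,fy=4,interpolation=cv2.INTER_CUBIC))"
```

```text
clock: 27.5
eef_pos: [0.6115, 0.2003, 0.1276]
tool_rot: [0.879, -0.477, -0.0, 0.0]
ft_force: [-0.2, -1.0, 0.5]
grip_width: -0.0004
```

View pics/s11.png

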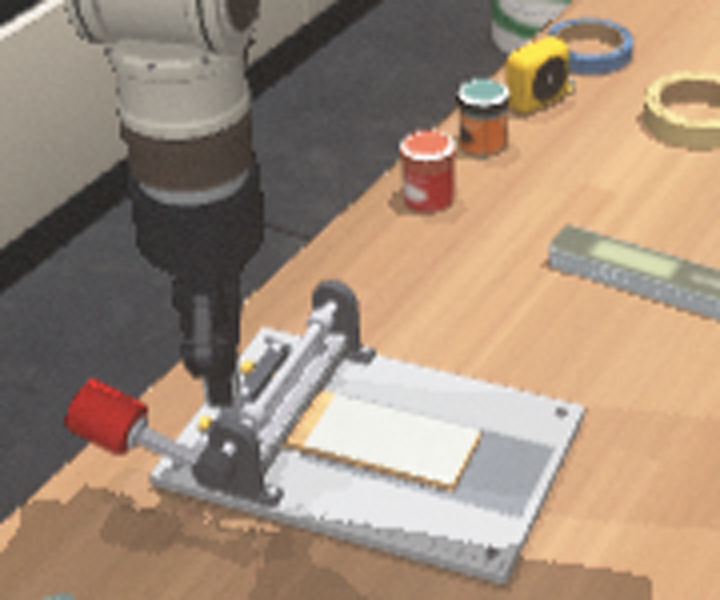

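The handle is falling to the back. I'm withdrawing upward and toward the robot.

```bash
python3 -m inch '[[0,0.2,-0.4,0,0,0,1],[0,0.4,-0.8,0,0,0,1],[0,0.8,-0.8,0,0,0,1],[0,1,-0.8,0,0,0,1],[0,1,-0.4,0,0,0,1],[0,1,0,0,0,0,1],[0,1,0,0,0,0,1],[0,1,0,0,0,0,1]]'; python3 -m inch '[[0,0.9,0,0,0,0,1],[0,0.6,0,0,0,0,1],[0,0.3,0,0,0,0,1],[0,0,0,0,0,0,1],[0,0,0,0,0,0,1],[0,0,0,0,0,0,1],[0,0,0,0,0,0,1],[0,0,0,0,0,0,1]]'
python3 - <<'E'
from h import *
p,d=bot.camera('side');cv2.imwrite('pics/s12.png',cv2.resize(p[120:270,200:380],None,fx=4,fy=4,interpolation=cv2.INTER_CUBIC))
p,d=bot.camera('top');cv2.imwrite('pics/t12f.png',p);cv2.imwrite('pics/t12.png',cv2.resize(p[140:280,260:500],None,fx=3.3,fy=3.3,interpolation=cv2.INTER_CUBIC))
E
```

```text
clock: 28.35
eef_pos: [0.4761, 0.1125, 0.2091]
tool_rot: [0.879, -0.477, 0.0, -0.0]
ft_force: [-0.4, 0.0, -0.7]
grip_width: 0.0001
clock: 29.15
eef_pos: [0.4398, 0.0889, 0.2078]
tool_rot: [0.879, -0.477, -0.0, 0.0]
ft_force: [-0.1, -0.1, -0.4]
grip_width: 0.0
```

View pics/s12.png

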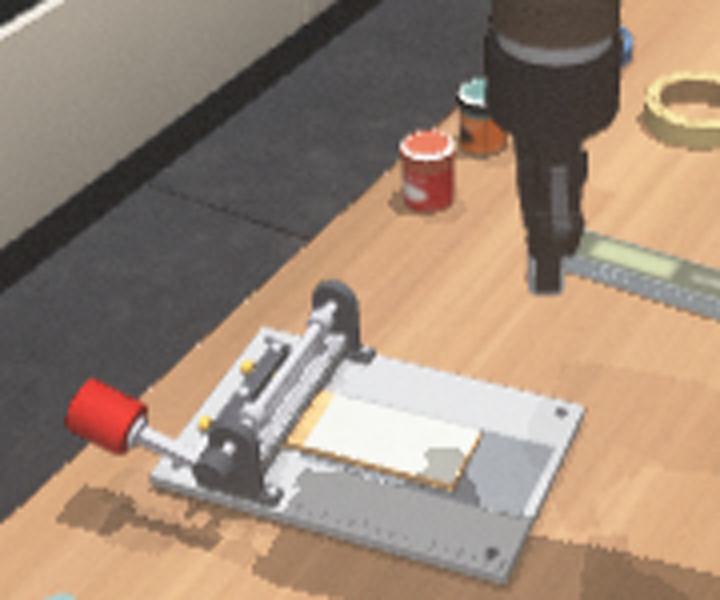

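View pics/t12.png

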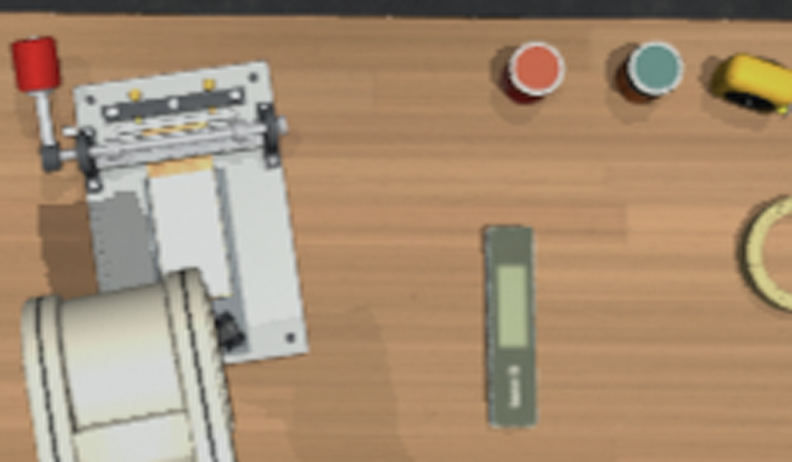

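The handle lies over at the back, unchanged since the picture 1.6 s earlier. The bystanders in view haven't moved, and the board is in place. A last numeric check of the handle angle and the board's tail:

Run:
```python
from h import *
th=.148;J=np.array([.5605,.0814]);A=np.array([[np.cos(th),np.sin(th)],[-np.sin(th),np.cos(th)]])
c=bot.get_calibration('side');p,d=bot.camera('side')
hs=cv2.cvtColor(p,cv2.COLOR_BGR2HSV);m=((hs[...,0]<8)|(hs[...,0]>172))&(hs[...,1]>150)
ii=np.argwhere(m);ii=ii[(ii[:,1]>212)&(ii[:,1]<240)&(ii[:,0]>210)&(ii[:,0]<238)]
Q=pts(c,d,ii[:,::-1]);Q=Q[(Q[:,2]<.25)&(Q[:,2]>.03)];q=Q.mean(0);print('head surf jig',A@(q[:2]-J),q[2],len(Q),Q[:,2].min(),Q[:,2].max(),'want centre .159,.112,.086 (surface nearer cam)')
c=bot.get_calibration('wrist');p,d=bot.camera('wrist');cv2.imwrite('pics/w13.png',p);print(bot.get_obs()['clock'])
import json;json.dump({k:np.array(v).tolist() for k,v in c.items()},open('pics/w13.json','w'))
```

```text
head surf jig [0.15546661 0.12103514] 0.09871881653762235 218 0.07638217734531613 0.11082170598748957 want centre .159,.112,.086 (surface nearer cam)
29.35
```

View pics/w13.png

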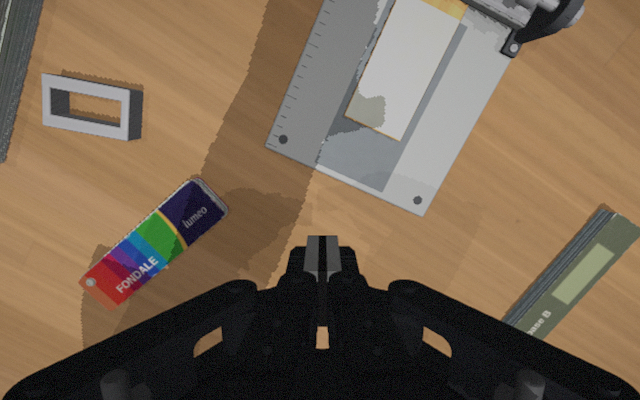

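The wrist view shows the board's tail corners at (346,119) and (400,141), and the bed's near corners at (264,146) and (425,216).

Run:
```python
from h import *
import json
c={k:np.array(v) for k,v in json.load(open('pics/w13.json')).items()}
th=.148;J=np.array([.5605,.0814]);A=np.array([[np.cos(th),np.sin(th)],[-np.sin(th),np.cos(th)]])
P=ray(c,[(346,118),(400,142)],.024);B=((P[:,:2]-J)@A.T)
P=ray(c,[(264,146),(425,216)],.016);E=((P[:,:2]-J)@A.T);print(B.round(4),E.round(4))
d=B[0]-B[1];e=E[0]-E[1];print('skew',np.arctan2(d[0],d[1]),np.arctan2(e[0],e[1]))
print('tail from bed end',B[:,0].mean()-E[:,0].mean(),'nose jig x',B[:,0].mean()-E[:,0].mean()-.12+.16)
print(bot.get_obs()['ft_force'])
```

```text
[[-0.0593  0.0268]
 [-0.058  -0.0303]] [[-0.1174  0.0884]
 [-0.1152 -0.0922]]
skew -0.022395897521031514 -0.012515903831880676
tail from bed end 0.05762302917108314 nose jig x 0.09762302917108315
[0.53468785 0.03000593 0.47633204]
```

```bash
python3 -c "
from workcell import bot
print(bot.job_done())"
```

```text
the job is handed in; nothing more can be done
None
```

The board is laid flat on the jig's bed, pressed home against the end stop and clamped, and the job is handed in at about 29 s of the 58 s allowed.

**What I did**
- **Board:** I gripped it about 25 mm behind its middle, set it on the bed and slid it under the open bar. It met the stop plate at 4.6 N, and I held it at about 6.4 N before releasing.
- **Handle:** I pushed the head past upright with the closed fingers. It fell over to the back, and I withdrew the arm.

**What went wrong on the way**
- **First grasp:** it closed above the board and pressed on it with about 15 N. The board did not move, and the second grasp, taken lower, held.
- **Move toward the handle:** the arm reached joint 6's limit, so it stopped short and tilted the tool slightly. I turned the tool and carried on.

**Last checks**
- **Handle:** its head is where it should be when fully over, and it had stopped moving.
- **Board:** it is square to within about 0.02 rad and within about 2 mm of the centre line.
- **Nose position:** the two checks disagree by about 4 mm. The board's measured tail puts the nose at jig x ≈ 101 mm (11 mm before the rail). Measuring from the bed's visible end puts it at about 98 mm (14 mm before the rail). Both fall within the allowed 4.5 to 15.5 mm.
- **Bystanders:** those visible in the last pictures looked unmoved. I did not measure all of them again.
- **Contact:** the force readings were only noise, so the arm was touching nothing.

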